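Open the spray-line valve on the patio

TASK

Two brass valves with steel handwheels stand on the patio table. Open the one that feeds the grey spray nozzle cap by about a quarter turn anticlockwise and not much more, letting your hand rise with the stem, then let go of it. Leave the other, plugged valve shut and do not knock or move the glass salt cellar.

Things in the scene. Friction and masses are not known exactly. Their poses are not given: they have to be found in the camera images.
- spray_wheel_centre (a point): Centre, half-way up the rim, of the level steel handwheel to turn; rises with it. Wheel 56 mm across (16 facets), rim 14 mm high, hub nut 4 mm above it; centre 107 mm up when shut. Fixed brass valve on a 100 mm square foot; outlet 48 mm up, pointing roughly away from the robot, bears a grey ribbed nozzle cap 48 mm across, ending 120 mm from the axis. Site z: up; x, y turn with the wheel
- spray_wheel (a joint): Angle of that wheel, rad: 0 shut (as at the start), growing anticlockwise seen from above, stop at 3.2. Wheel and stem rise 8 mm per rad (12.6 mm in a quarter turn). Friction about 0.12 N m; stays where left. Can be gripped across the rim from above at any yaw: nothing but the 32 mm wide bonnet lies within 25 mm below the rim's underside
- plug_wheel (a joint): The same for the other valve, alike in wheel, body and height, but its short outlet is closed by a small square brass plug ending 60 mm from the axis. The two wheels' axes are at least 260 mm apart. To be left shut at 0
- salt_centre (a point): Centre, half-way up, of a loose open clear-glass salt cellar, 52 mm across and 50 mm high, with white salt in it, standing on the table nearer the robot than the valves. Site z: up
Things that resemble listed ones, but are neither listed nor needed, are in the scene too. Leave any red look-alike of the part that bears spray_wheel_centre alone.

How it is judged:
By the outcome, as a careful person would: the job done as asked, in the order asked, and still so for the second after the job is handed in, with the robot touching nothing.
It also fails if it takes over 35 s, if anything falls off the work surface, if the arm or the gripper's body presses on something with over 40 N, if the wrist force passes 120 N, or if a joint passes its speed limit or range.

ROBOT

A 7-joint arm with a two-finger parallel gripper is mounted at the origin on the work surface. World frame = base frame: x ahead of the robot, y to its left, z up, the work surface at z = 0. Lengths are in m, angles in rad, forces in N, time in s.
With the tool pointing down it reaches from about 0.425 to 0.825 m from the base axis. Payload 3.6 kg.
Tool frame: the origin (TCP) lies on the centre line of the jaws, within the pads' length; the fingertips stand 25 mm ahead of it and the grasp point (between the pads) lies 6 mm ahead of it (ctrl.finger_overhang is the distance from the TCP to the fingertips, in m); z points along the fingers, y is the line along which they close (so a half turn about z gives the same grasp; the last joint's range is limited). The gripper opens to 85 mm and grips with 20 to 120 N. Pads are 22 mm wide; open, the fingers measure 114 mm over their backs; the gripper's body (76 mm by 85 mm) begins 54 mm behind the grasp point. The pads swing forward as they close: fully open they stand 13 mm farther back than shut.
Start: joints at [-1.254, 0.615, -0.013, 1.423, 0.008, 1.103, -0.04], TCP at [0.219, 0.612, 0.256] pointing down, gripper open.
Joint ranges: [-3.12, 3.12], [-0.3, 2.06], [-1.34, 1.32], [0.26, 2.42], [-1.36, 4.5], [0.01, 1.98], [-2.84, 2.84]. Speed limits (rad/s): [2.79, 2.79, 3.14, 3.14, 3.14, 3.14, 3.14].

INTERFACE

Orientations are given as a unit quaternion [x, y, z, w].
In Python, from rig import ctrl gives the robot as it stands. The module is installed in compiled form; this text tells all that it offers.
- The arm moves only by the tool apply_moves, never from a script. Its argument "targets" is a list of rows, each a list of 5 numbers: the shift along the tool's x, y, z in m, then the turn about the tool's z in rad, then the finger opening in m, from 0 to 0.0854. A call has 1 to 12 rows; each row is the pose to reach, as a shift and turn from the pose commanded when the call began, along the tool's axes at that moment; what a row does not reach only later rows make up. A row lasts 1/8 s, in which the tool goes at most 62.5 mm and 10.7 degrees, less where a joint would pass 70% of its speed; a pose out of reach is approached as far as the arm can. A call with a gripper value outside its range is refused whole. The fingers move at their own pace and stop on an object; "newtons" is the grip in N (left out, the last holds). Time passes only in rows, so rows that repeat a pose let the fingers close. It gives the time, the measured TCP pose, the force, the opening and the grip force at its end, in the units of the state.
- ctrl.get_obs(): the state, without advancing time (a new reading comes with each control period).
- ctrl.grab_frame(name): name is "scene" or "side" or "wrist"; returns a dict with "frame" (400x640x3 uint8, red, green, blue), "depth" (400x640 float32, m along the optical axis (not along the pixel's ray), 0 where there is no reading), "fx", "fy", "cx", "cy" (pixels), "R" (3x3) and "t" (3): a world point X has camera coordinates R X + t; the wrist camera has in their place "hand_eye" (4x4, takes a point from camera to tool coordinates, whose origin is the TCP and whose axes are the flange's). Camera axes: x right, y down, z forward; pixel columns grow to the right and rows downward; lengths in m; the calibration is good to about 2 mm. A picture is of the moment at which its call begins: read the wrist's pose just before it.
- ctrl.hand_in(): hands the job in; it is judged then, once.
The state is a dict: "time": time; "joints": joint angles; "qvel": joint speeds; "tau": joint torques, N m; "tool_pos": TCP position; "eef_rot": TCP orientation; "ft_force": force on the tool from outside, world axes, zero at the start; "ft_torque": the same for the moment, N m; "grip_width": opening from 0.0 (shut) to 1.0 (fully open); "gripper_force": force on a finger pad.
Only numpy, scipy, OpenCV 4.12 (cv2) and the standard library are available. Lean on these libraries where they do the work, as an engineer would, in place of code of your own. Each camera call takes 0.05 s, during which the arm holds its last target. There are 200 camera calls.

## Working session

There is one attempt and no reset: what is moved stays moved. The work goes in short steps, Python scripts to look and compute and a tool call to move; the robot and the scene stay as the last step left them, time stands still between calls to the robot, and variables do not carry over. Pictures are saved under pics/ and viewed, at most 10 in all, crops included, and the job is handed in when it is done.

Besides the shell and the picture viewer there is one more tool, called after "Call:" as name(argument=value, ...) on one line, values as JSON. apply_moves: Moves the arm, as the interface text tells. Its arguments: {"type":"object","properties":{"targets":{"type":"array"},"newtons":{"type":"number"}},"required":["targets"]}

```bash
mkdir -p pics; cat > h.py <<'E'
import numpy as np,cv2
from rig import ctrl
def grab(n):
    o=ctrl.get_obs(); f=ctrl.grab_frame(n); np.savez(f'{n}.npz',tool_pos=o['tool_pos'],eef=o['eef_rot'],**f); return f,o
def world(f,o=None):
    d=f['depth'];v,u=np.mgrid[:400,:640]
    P=np.stack([(u-f['cx'])/f['fx']*d,(v-f['cy'])/f['fy']*d,d],-1)
    if 'R' in f: return (P-f['t'])@f['R']
    from scipy.spatial.transform import Rotation as Ro
    H=f['hand_eye'];return (P@H[:3,:3].T+H[:3,3])@Ro.from_quat(o['eef_rot']).as_matrix().T+o['tool_pos']
E
python3 - <<'E'
from h import *
for n in('scene','side'):
    f,o=grab(n); cv2.imwrite(f'pics/{n}1.png',f['frame'][...,::-1])
    print(n,-f['R'].T@f['t'],f['R'][2])
print(o)
E
```

```text
scene [0.9869031  0.4087004  0.68072799] [-0.58106354 -0.46975892 -0.66459891]
side [ 0.09476653 -0.59589223  0.78083094] [ 0.366351    0.60318986 -0.70848355]
{'time': 0.05, 'joints': array([-1.25351579,  0.61588835, -0.01258002,  1.42485988,  0.00813283,
        1.10341774, -0.04043933]), 'qvel': array([-3.73345312e-04, -2.52546952e-04, -9.55656006e-05,  4.37345902e-04,
        9.02055053e-04, -1.44243788e-04,  6.62571481e-05]), 'tau': array([ 1.13950086e-03, -4.70817733e+01,  2.60726530e-01, -1.71778768e+01,
        1.01266094e-02,  5.71354089e-03, -3.14491409e-06]), 'tool_pos': array([0.21886627, 0.61131438, 0.25517115]), 'eef_rot': array([ 1.71038997e-01,  9.85263452e-01, -1.24937765e-03, -1.73161249e-04]), 'ft_force': array([-0.40266069,  0.51623415,  0.84140644]), 'ft_torque': array([-0.03794507, -0.01721194,  0.01396348]), 'gripper_force': 0.0, 'grip_width': 0.9976592598957407}
```

View pics/scene1.png

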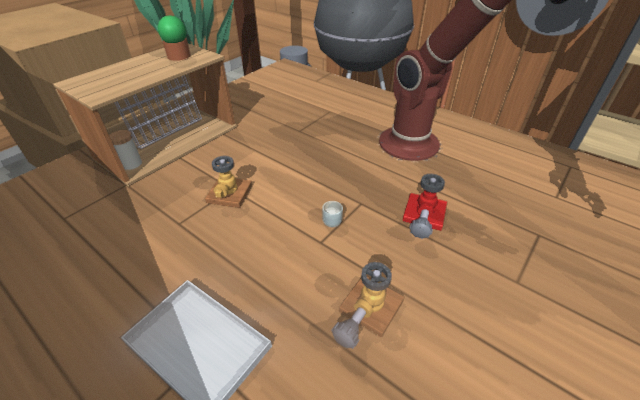

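View pics/side1.png

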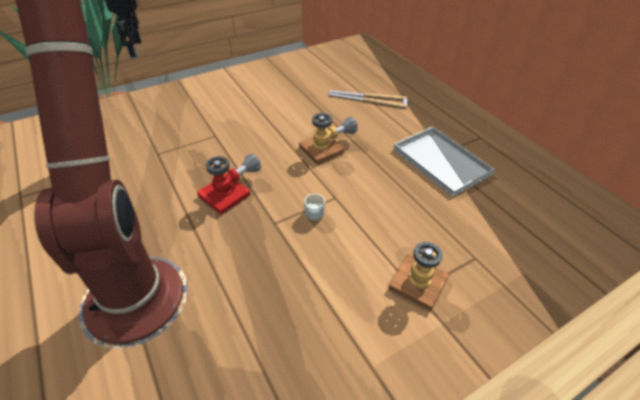

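The scene view shows the grey-capped brass valve with its wheel at about (376,275) and cap at (347,334). The red look-alike's wheel is at (432,183), the plugged valve's at (223,164) and the salt at (333,214). In the side view those are at (321,120), (218,165), (427,254) and (314,208).

```bash
python3 - <<'E'
from h import *
B={'scene':dict(spray=(376,277),red=(432,183),plug=(223,164),salt=(333,214),cap=(347,334)),'side':dict(spray=(321,120),red=(218,165),plug=(427,254),salt=(314,208),cap=(349,126))}
for n in B:
    f=dict(np.load(n+'.npz'));W=world(f)
    for k,(u,v) in B[n].items():
        p=W[v-22:v+23,u-22:u+23].reshape(-1,3);d=f['depth'][v-22:v+23,u-22:u+23].ravel()
        lo,hi={'salt':(.03,.06),'cap':(.03,.08)}.get(k,(.103,.125))
        q=p[(d>0)&(p[:,2]>lo)&(p[:,2]<hi)]
        if len(q): print(n,k,len(q),q.mean(0).round(4),((q.min(0)+q.max(0))/2).round(4),np.ptp(q,axis=0).round(3))
        # pixel ray at z=.114
        r=f['R'].T@np.array([(u-f['cx'])/f['fx'],(v-f['cy'])/f['fy'],1]);c=-f['R'].T@f['t']
        print('  ray',(c+r*(.114-c[2])/r[2]).round(4))
    im=f['frame'][...,::-1];u,v=B[n]['spray'];cv2.imwrite(f'pics/c_{n}.png',cv2.resize(im[v-35:v+35,u-35:u+35],None,fx=8,fy=8))
a=[cv2.imread(f'pics/c_{n}.png')[:,:400] if 0 else cv2.resize(cv2.imread(f'pics/c_{n}.png'),(400,400)) for n in B]
cv2.imwrite('pics/crop.png',np.hstack(a))
E
```

```text
scene spray 641 [0.6033 0.2349 0.1129] [0.601  0.2336 0.112 ] [0.057 0.056 0.018]
  ray [0.6073 0.2368 0.114 ]
scene red 353 [0.2814 0.1965 0.1125] [0.2771 0.1953 0.1127] [0.059 0.057 0.019]
  ray [0.2878 0.1981 0.114 ]
scene plug 289 [ 0.5492 -0.2707  0.1129] [ 0.5471 -0.2726  0.1119] [0.056 0.059 0.018]
  ray [ 0.5518 -0.266   0.114 ]
scene salt 336 [0.4526 0.0191 0.0403] [0.4538 0.0196 0.0417] [0.054 0.051 0.023]
  ray [0.5228 0.0725 0.114 ]
scene cap 747 [0.7002 0.2429 0.0605] [0.6828 0.2402 0.055 ] [0.078 0.052 0.044]
  ray [0.7329 0.2591 0.114 ]
side spray 231 [0.599  0.2285 0.1103] [0.6003 0.2308 0.1104] [0.058 0.058 0.015]
  ray [0.5938 0.2238 0.114 ]
side red 322 [0.2776 0.1894 0.1107] [0.2779 0.1919 0.1107] [0.056 0.058 0.015]
  ray [0.2775 0.1846 0.114 ]
side plug 529 [ 0.5456 -0.2784  0.111 ] [ 0.5469 -0.2774  0.1115] [0.058 0.058 0.017]
  ray [ 0.5425 -0.2788  0.114 ]
side salt 266 [0.4528 0.0157 0.0401] [0.4531 0.0164 0.0404] [0.052 0.053 0.021]
  ray [ 0.4092 -0.0568  0.114 ]
side cap 377 [0.6707 0.226  0.0552] [0.6615 0.2344 0.0537] [0.113 0.055 0.047]
  ray [0.6462 0.1617 0.114 ]
```

View pics/crop.png

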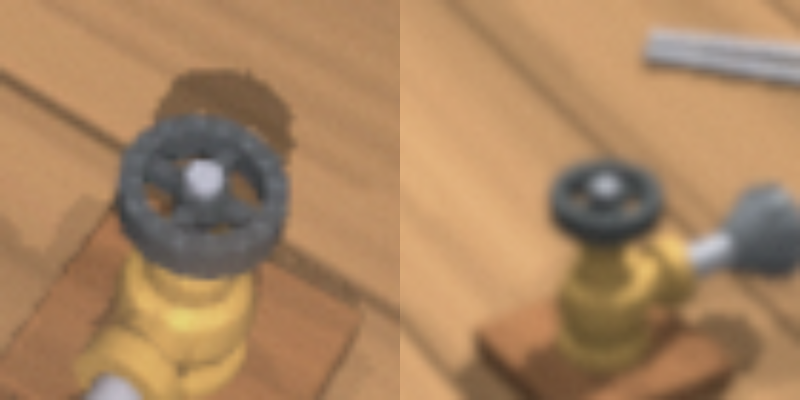

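The grey-capped valve's wheel centre is at about (0.6005, 0.232). It is 56–58 mm across with its top at about 0.114, which matches the sizes given. I'm moving above it with some pre-rotation.

Call:
apply_moves(targets=[[-0.05,-0.023,0,0.08,0.085],[-0.1,-0.046,0,0.16,0.085],[-0.15,-0.069,0,0.24,0.085],[-0.2,-0.092,0,0.32,0.085],[-0.25,-0.115,0,0.4,0.085],[-0.3,-0.138,0,0.48,0.085],[-0.35,-0.161,0,0.56,0.085],[-0.4,-0.184,0,0.64,0.085],[-0.44,-0.206,0,0.72,0.085],[-0.475,-0.222,0,0.8,0.085],[-0.487,-0.228,0,0.8,0.085],[-0.487,-0.228,0,0.8,0.085]], newtons=50)

```text
time: 1.6
tool_pos: [0.6004, 0.2332, 0.2558]
eef_rot: [0.541, 0.841, -0.0, -0.001]
ft_force: [-0.3, 0.3, 0.2]
grip_width: 0.997
gripper_force: 0.0
```

```bash
python3 - <<'E'
from h import *
f,o=grab('wrist'); W=world(f,o); cv2.imwrite('pics/w1.png',f['frame'][...,::-1])
m=(f['depth']>0)&(W[...,2]>.104)&(W[...,2]<.113+.012)&(np.hypot(W[...,0]-.6005,W[...,1]-.232)<.045)
q=W[m];print(len(q),((q.min(0)+q.max(0))/2).round(4),np.ptp(q,axis=0).round(3))
t=q[(q[:,2]>.111)&(q[:,2]<.1165)]
c,r=cv2.minEnclosingCircle((t[:,:2]*1000).astype(np.float32));print(c,r,np.median(t[:,2]))
from scipy.spatial.transform import Rotation as Ro
print(o['time'],o['tool_pos'],o['joints'].round(3),Ro.from_quat(o['eef_rot']).as_matrix().round(3))
E
```

```text
3247 [0.6006 0.2335 0.1117] [0.056 0.057 0.015]
(600.5731811523438, 233.2813720703125) 28.77415657043457 0.11349236060206216
1.6 [0.60038327 0.23317815 0.25576131] [-0.531  0.614  0.222  1.447 -0.143  1.098  0.145] [[-0.415  0.91  -0.001]
 [ 0.91   0.415  0.   ]
 [ 0.001 -0.001 -1.   ]]
```

View pics/w1.png

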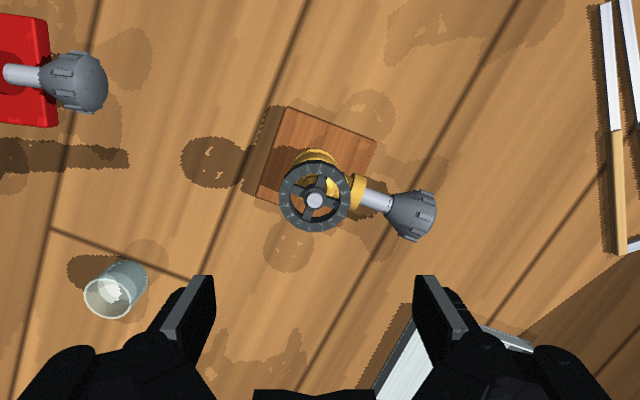

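The wrist view shows the wheel, hub at (315,200), above the grey cap at (412,214). The salt is well clear at (110,290). The measured centre is within 0.3 mm of the TCP, so I'm descending and gripping.

Call:
apply_moves(targets=[[0,0,0.04,0,0.085],[0,0,0.08,0,0.085],[0,0,0.11,0,0.085],[0,0,0.13,0,0.085],[0,0,0.142,0,0.085],[0,0,0.142,0,0.085],[0,0,0.142,0,0.05],[0,0,0.142,0,0.05],[0,0,0.142,0,0.05],[0,0,0.142,0,0.05],[0,0,0.142,0,0.05],[0,0,0.142,0,0.05]], newtons=50)

```text
time: 3.15
tool_pos: [0.6007, 0.2333, 0.1159]
eef_rot: [0.541, 0.841, 0.0, 0.0]
ft_force: [-2.7, -1.1, 6.0]
grip_width: 0.644
gripper_force: 53.5
```

Gripped: opening 55 mm, pad force 53 N. Now turning a quarter turn anticlockwise (negative about the downward tool z), rising 8 mm per rad.

Call:
apply_moves(targets=[[0,0,-0.0013,-0.16,0.05],[0,0,-0.0026,-0.32,0.05],[0,0,-0.0038,-0.48,0.05],[0,0,-0.0051,-0.64,0.05],[0,0,-0.0064,-0.8,0.05],[0,0,-0.0077,-0.96,0.05],[0,0,-0.009,-1.12,0.05],[0,0,-0.0102,-1.28,0.05],[0,0,-0.0115,-1.44,0.05],[0,0,-0.0128,-1.6,0.05],[0,0,-0.0128,-1.6,0.05],[0,0,-0.0128,-1.6,0.05]])

```text
time: 4.65
tool_pos: [0.6009, 0.2337, 0.1286]
eef_rot: [-0.225, 0.974, 0.0, 0.001]
ft_force: [-2.1, -0.7, 6.0]
grip_width: 0.643
gripper_force: 53.6
```

```bash
python3 - <<'E'
from h import *
from scipy.spatial.transform import Rotation as Ro
o=ctrl.get_obs();R=Ro.from_quat(o['eef_rot']).as_matrix()
print(o['joints'].round(3),'yaw change',np.arctan2(R[1,0],R[0,0])-np.arctan2(.91,-.415))
f,o=grab('wrist'); cv2.imwrite('pics/w2.png',f['frame'][...,::-1])
E
```

```text
[-0.255  0.752 -0.261  1.572  0.237  0.847  1.419] yaw change -4.686208269487718
```

View pics/w2.png

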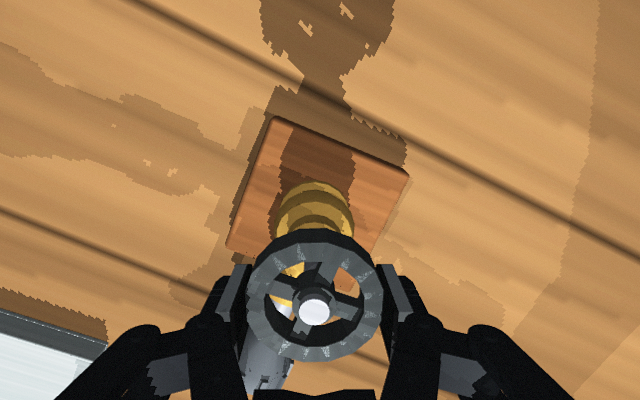

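The hand turned 1.597 rad and the wheel is still seated between the pads, with the rim centred at (315,298). Releasing, then lifting.

Call:
apply_moves(targets=[[0,0,0,0,0.085],[0,0,0,0,0.085],[0,0,0,0,0.085],[0,0,0,0,0.085],[0,0,-0.015,0,0.085],[0,0,-0.04,0,0.085],[0,0,-0.08,0,0.085],[0,0,-0.12,0,0.085],[0,0,-0.13,0,0.085],[0,0,-0.13,0,0.085]])

```text
time: 5.95
tool_pos: [0.6009, 0.2332, 0.258]
eef_rot: [-0.226, 0.974, 0.0, 0.001]
ft_force: [-0.1, -0.1, -0.9]
grip_width: 0.996
gripper_force: 0.0
```

```bash
python3 - <<'E'
from h import *
w0=dict(np.load('wrist.npz'))
f,o=grab('wrist'); W=world(f,o)
d=np.hypot(W[...,0]-.6006,W[...,1]-.2334)
q=W[(f['depth']>0)&(d<.028)&(d>.021)&(W[...,2]>.1)];print('rim top',np.percentile(q[:,2],[10,50,90]))
print(o['time'],o['tool_pos'],o['ft_force'])
for n in('scene','side'):
    g,_=grab(n);W=world(g)
    for k,c,lo,hi in(('spray',(.6006,.2334),.1,.15),('plug',(.547,-.275),.103,.13),('salt',(.453,.018),.03,.06)):
        q=W[(g['depth']>0)&(np.hypot(W[...,0]-c[0],W[...,1]-c[1])<.04)&(W[...,2]>lo)&(W[...,2]<hi)]
        print(n,k,q.mean(0).round(4),np.percentile(q[:,2],95).round(4))
im=cv2.imread('pics/w1.png');a=cv2.resize(im[160:240,275:355],(400,400));b=f['frame'][...,::-1][140:260,255:375];b=cv2.resize(b,(400,400))
cv2.imwrite('pics/cmp.png',np.hstack([a,b]))
E
```

```text
rim top [0.1248052  0.12617589 0.12704012]
5.95 [0.60085683 0.23322844 0.25800196] [-0.05706849 -0.08868237 -0.94450335]
scene spray [0.6035 0.2352 0.1252] 0.13
scene plug [ 0.5492 -0.2706  0.1129] 0.1178
scene salt [0.4525 0.0194 0.0404] 0.0516
side spray [0.5983 0.2269 0.122 ] 0.1272
side plug [ 0.5456 -0.2785  0.1111] 0.1152
side salt [0.4532 0.0162 0.0399] 0.0493
```

View pics/cmp.png

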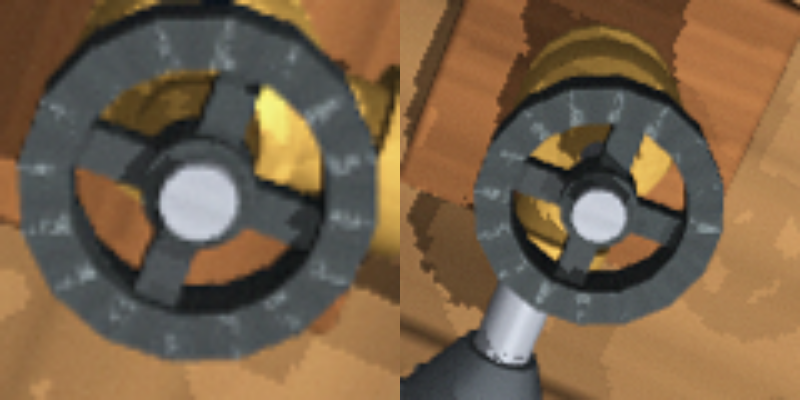

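The crops before and after show the spokes at the same angle to the hand-mounted camera, so the wheel turned with the hand. The rim rose 12.7 mm, about 1.58 rad, and the plugged valve and the salt have not moved.

```bash
python3 -c "
from rig import ctrl
print(ctrl.hand_in())"
```

```text
the job is handed in; nothing more can be done
None
```

The valve feeding the grey nozzle cap is open by about a quarter turn (about 1.58 rad, rim up 12.7 mm) and let go of; the plugged valve and salt cellar did not move, and the job is handed in.

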